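# Load a round blank in the desk press and hold the lever at its third notch

### The arm

A 6-joint arm with a two-finger parallel gripper is mounted at the origin on the work surface. World frame = base frame: x ahead of the robot, y to its left, z up, the work surface at z = 0. Lengths are in mm, angles in rad, forces in N, time in s.
With the tool pointing down it reaches from about 350 to 775 mm from the base axis. Payload 7.3 kg.
Tool frame: the origin (TCP) lies midway between the tips of the shut fingers; the grasp point (between the pads) lies bot.tcp_to_grasp behind it (bot.tcp_to_grasp is the distance from the TCP to the grasp point, in mm); z points along the fingers, y is the direction in which the jaws open and shut (so a half turn about z gives the same grasp; the last joint's range is limited). The gripper opens to 92 mm and grips with 3 to 60 N. Pads are 19 mm wide; open, the fingers measure 130 mm over their backs; the gripper's body (75 mm by 190 mm) begins 47 mm behind the grasp point.
Start: joints at [1.073, 0.342, 1.524, -0, 1.275, -0.146], TCP at [180.895, 492.871, 226.741] pointing down, gripper open.
Joint ranges: [-2.53, 2.53], [-0.77, 2.02], [0.04, 2.7], [-1, 4.14], [0.28, 2.66], [-3.11, 3.11]. Speed limits (rad/s): [2.57, 2.57, 3.14, 3.14, 3.14, 3.14].

### API

Orientations are given as [roll, pitch, yaw] about the fixed x, y, z axes, in that order (R = Rz(yaw) Ry(pitch) Rx(roll)).
In Python, from plant import bot gives the robot as it stands.
- The arm moves only by the shell command python3 -m inch 'ROWS'. ROWS is JSON, one flat list of numbers, 7 for each row, row after row: the shift along the world's x, y, z in cm, then the turn, a rotation vector about the world's x, y, z in degrees, then the gripper command: -1 is shut, 1 is fully open, values between are in proportion. In form: [tx, ty, tz, ax, ay, az, fingers, tx, ty, tz, ax, ay, az, fingers, ...]. A call has exactly 5 rows; each row is the pose to reach, as a shift and turn from the pose measured when the call began; what a row does not reach only later rows make up. A row lasts 1/10 s, in which the tool goes at most 50 mm and 8.59 degrees, less where a joint would pass 70% of its speed; a pose out of reach is approached as far as the arm can. A call with a gripper value outside its range is refused whole. The fingers move at their own pace and stop on an object; the grip force is fixed at half the most. Time passes only in rows, so rows that repeat a pose let the fingers close, or fill a call up. It gives the time, the measured TCP pose, the force and the opening at its end, in the units of the state.
- bot.get_obs(): the state, without advancing time (a new reading comes with each control period).
- bot.capture(name): name is "scene" or "top"; returns the picture (480x640x3 uint8, red, green, blue); there is no depth.
- bot.calibration(name): a dict with "fx", "fy", "cx", "cy" (pixels), "cam_to_world" (4x4, takes a point from camera to world coordinates). Camera axes: x right, y down, z forward; pixel columns grow to the right and rows downward; lengths in mm; the calibration is good to about 2 mm. A picture is of the moment at which its call begins. calibration takes no time and is no camera call.
- bot.close_job(): hands the job in, once; it reports no verdict.
The state is a dict: "time": time; "joint_positions": joint angles; "dq": joint speeds; "tau": joint torques, N m; "tool_pos": TCP position; "tcp_rot": TCP orientation; "contact_force": force on the tool from outside, world axes, zero at the start; "moment": the same for the moment, N m; "grip_width": finger opening in mm.
Only numpy, scipy, OpenCV 4.12 (cv2) and the standard library are available. Lean on these libraries where they do the work, as an engineer would, in place of code of your own. Each camera call takes 0.05 s, during which the arm holds its last target.

### The job

Lay the round wooden blank flat and fully home in the round die pocket of the desk press and let go of it, while the red lever is still up. Then press the red spring-return lever down past its first two notches to the third, at the bottom of its travel, hold it there for at least two seconds, and finish while still holding it down. Leave the square and hexagonal blanks, the gel pen and the highlighter where they are.

Things in the scene. Friction and masses are not known exactly. Their poses are not given: they have to be found in the camera images.
- round_center (a point): centre (half-way up) of the loose round wooden blank: a plain beech disc 50 mm in diameter, 18 mm thick, about 28 g, lying flat on the desk; z is its flat axis, pointing up
- square_center (a point): centre (half-way up) of the square wooden blank, 46 x 46 x 18 mm, a bystander lying flat on the desk; does not fit the die
- hex_center (a point): centre (half-way up) of the hexagonal wooden blank, 46 mm across flats, 53 mm across corners, 18 mm thick, a bystander lying flat on the desk; does not fit the die
- press: the grey desk press, fixed to the desk; origin in the middle of the underside of its 200 (x) x 290 (y) x 15 mm base plate; x away from the robot at yaw 0, y to the left along the press, z up. Left: aluminium die block; right: grey lever column 50 x 72 mm, its top 150 mm above the desk
- die_floor (a point): centre of the floor of the round pocket in the aluminium die block (90 x 90 mm). Pocket 54 mm in diameter, 6 mm deep, rim slightly chamfered; floor 29 mm and block top 35 mm above the desk, so a seated blank stands 12 mm proud. Axes as the press; at x -15, y +80 mm in press axes
- platen_face (a point): middle of the underside of the round steel platen (54 mm across) on a 107 mm long arm hinged 80 mm behind the pocket centre, 55 mm above the desk. Lever up: it stands open, leaning slightly back, top about 165 mm high; it swings down over the pocket as the lever goes down.
- paddle_top (a point): centre of the upper face of the red lever paddle, a level plate 70 mm (x) x 50 mm (y) x 10 mm thick, axes as the press; 135 mm above the desk when up, sliding straight down with the lever. The column's front face is 40 mm behind this point; the paddle lies 160 mm to the right (-y) and 5 mm in front (-x) of the pocket centre, in press axes
- press_lever (a joint): downward travel of the red lever in m: 0 up (rest), detent notches at 0.018, 0.036 and 0.054 (the third), hard stop at 0.055; with the blank seated the platen meets it flat at the third notch. The notches are felt as ripples in the push but never keep the lever: a spring always returns it to 0. Pressing takes about 4 to 11 N, most between the second and third notch; holding at the third takes about 9 N
- pen_center (a point): middle of the black gel pen, 150 mm long, 11 mm thick, lying loose on the desk: a bystander
- highlighter_center (a point): middle of the yellow highlighter, 125 mm long, 18 mm thick, lying loose on the desk: a bystander
- round_blank: the same round blank; origin at the centre of its underside
Mind the look-alikes: they are no part of the job. Leave any purple or yellow look-alike of the round_blank alone.

How it is judged (in metres and radians):
On the way, in this order (a step that is already met when the one before it is completed fails the run):
1. the round blank lies seated in the die pocket, let go of, with the lever still up (horizontal distance between round_center and die_floor below 0.005 m and z of round_center in the frame of die_floor below 0.0115 m and angle between round_center's own z axis and vertical below 0.08 rad and value of joint press_lever below 0.01 m and contact force between the fingers and round_blank below 0.05 N), for 0.2 s.
2. the lever is held at the third notch for two seconds (value of joint press_lever above 0.051 m and contact force between any of the fingers, the arm and press_lever above 1.5 N and horizontal distance between round_center and die_floor below 0.005 m and z of round_center in the frame of die_floor below 0.0115 m and angle between round_center's own z axis and vertical below 0.08 rad), for 2 s.
At the end, for the whole second after the job is handed in: the lever is still and held by the robot (pushing with over 1.5 N) at the third notch, travel over 51 mm, with the round blank seated in the pocket: within 5 mm of its centre, its centre less than 11.5 mm above the pocket floor (9 mm when fully home), tilted under 0.08 rad (all of step 2 and velocity of joint press_lever between -0.01 and 0.01 m/s); the arm keeps its last pose, push and grip.
It fails at once if a bystander (square or hexagonal blank, pen or highlighter) is moved by more than 20 mm (distance of any of square_center, hex_center, pen_center, highlighter_center from where it was at the start of the episode above 0.02 m).
It also fails if it takes over 54 s, if anything falls off the work surface, if the arm or the gripper's body presses on something with over 40 N, if the wrist force passes 120 N, or if a joint passes its speed limit or range.

## Working session

There is one attempt and no reset: what is moved stays moved. The work goes in short steps, Python scripts to look and compute and a shell command to move; the robot and the scene stay as the last step left them, time stands still between calls to the robot, and variables do not carry over. Pictures are saved under pics/ and viewed, and the job is handed in when it is done.

```bash
mkdir -p pics; ls
python3 - <<'E'
from plant import bot
import cv2
print(bot.get_obs(), bot.tcp_to_grasp)
for n in("scene","top"):
    cv2.imwrite(f"pics/{n}0.png",bot.capture(n)[:,:,::-1]); print(n,bot.calibration(n))
E
```

```text
pics
{'time': 0.0, 'joint_positions': array([ 1.07297545e+00,  3.42690127e-01,  1.52502687e+00, -5.56921028e-05,
        1.27541267e+00, -1.46012875e-01]), 'dq': array([ 0.00057908,  0.00089281,  0.00273626,  0.00034227, -0.00040521,
       -0.00102205]), 'tau': array([ 3.42986618e-05, -4.31252110e+01, -2.44215310e+01,  7.17959111e-02,
        5.61997353e-02, -1.65405140e-04]), 'tool_pos': array([180.71193352, 492.47158222, 226.0584535 ]), 'tcp_rot': array([-3.14006425e+00, -1.70937724e-04,  2.78980077e+00]), 'contact_force': array([-1.14875255, -0.3213813 , -1.14810082]), 'moment': array([-0.05836325, -0.01059113,  0.01743548]), 'grip_width': 91.68409451366647} 18.8
scene {'fx': 443.37176414034604, 'fy': 443.37176414034604, 'cx': 319.2806972921422, 'cy': 247.14526188927152, 'cam_to_world': array([[-2.05103269e-02,  6.36680491e-01, -7.70854901e-01,
         1.22971010e+03],
       [ 9.99779858e-01,  9.65032698e-03, -1.86307913e-02,
         4.05652622e+01],
       [-4.42285953e-03, -7.71067327e-01, -6.36738263e-01,
         6.88577338e+02],
       [ 0.00000000e+00,  0.00000000e+00,  0.00000000e+00,
         1.00000000e+00]])}
top {'fx': 540.7643140642767, 'fy': 540.7643140642767, 'cx': 320.72273377705966, 'cy': 241.40341902111646, 'cam_to_world': array([[ 6.16999423e-04, -9.94935184e-01,  1.00516665e-01,
         4.24732612e+02],
       [-9.99993188e-01, -2.48088584e-04,  3.68260486e-03,
         1.49526287e+01],
       [-3.63901611e-03, -1.00518252e-01, -9.94928559e-01,
         1.17833877e+03],
       [ 0.00000000e+00,  0.00000000e+00,  0.00000000e+00,
         1.00000000e+00]])}
```

View pics/scene0.png

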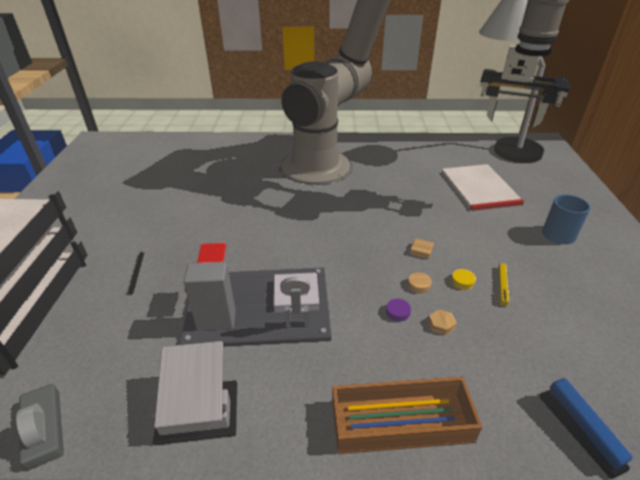

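View pics/top0.png

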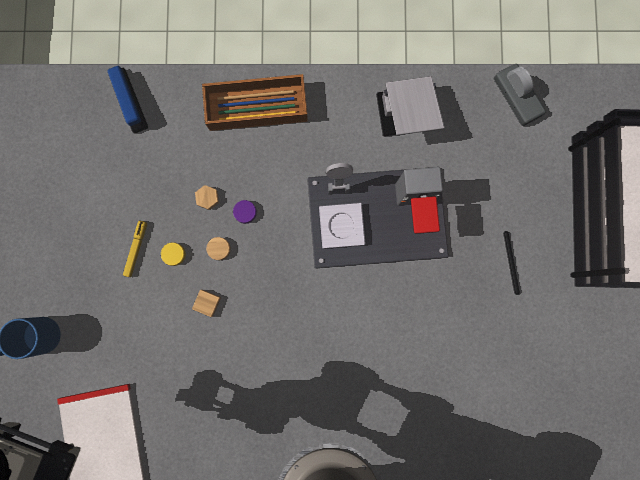

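The wooden candidates in the top view are a hexagon at (206,196), a disc at (218,248) and a square at (207,302). The round look-alikes are purple at (245,211) and yellow at (172,254). The plain beech disc at (218,248) fits. I'll confirm it in a crop and measure it.

```bash
cat > h.py <<'E'
import numpy as np, cv2
from plant import bot
def ray(n,u,v):
    c=bot.calibration(n);T=c["cam_to_world"]
    d=T[:3,:3]@np.array([(u-c["cx"])/c["fx"],(v-c["cy"])/c["fy"],1.]);return T[:3,3],d
def onz(n,u,v,z):
    o,d=ray(n,u,v);return o+d*(z-o[2])/d[2]
def proj(n,p):
    c=bot.calibration(n);T=c["cam_to_world"];q=T[:3,:3].T@(np.array(p,float)-T[:3,3])
    return np.array([c["fx"]*q[0]/q[2]+c["cx"],c["fy"]*q[1]/q[2]+c["cy"]])
def blobs(mask,minA=60):
    cs,_=cv2.findContours(mask.astype(np.uint8),cv2.RETR_EXTERNAL,cv2.CHAIN_APPROX_NONE)
    return [c for c in cs if cv2.contourArea(c)>minA]
E
python3 - <<'E'
from h import *
for n,w in(("top",(120,160,340,330)),("scene",(370,220,520,345))):
    im=cv2.imread(f"pics/{n}0.png");h=cv2.cvtColor(im,cv2.COLOR_BGR2HSV)
    m=cv2.inRange(h,(8,70,120),(20,190,255))
    for c in blobs(m):
        M=cv2.moments(c);u,v=M["m10"]/M["m00"],M["m01"]/M["m00"]
        if w[0]<u<w[2] and w[1]<v<w[3]:
            e=cv2.fitEllipse(c)if len(c)>5 else None
            print(n,round(u,1),round(v,1),cv2.contourArea(c),onz(n,u,v,18).round(1),e)
    r=cv2.inRange(h,(0,150,100),(6,255,255))
    for c in blobs(r,200):
        R=cv2.minAreaRect(c);print("red",n,R, onz(n,*R[0],135).round(1),[onz(n,*p,135).round(1).tolist() for p in cv2.boxPoints(R)])
a=cv2.imread("pics/top0.png")
cv2.imwrite("pics/c1.png",cv2.resize(a[180:320,150:260],None,fx=4,fy=4,interpolation=2))
cv2.imwrite("pics/c2.png",cv2.resize(a[150:280,300:460],None,fx=4.5,fy=4.5,interpolation=2))
E
```

```text
top 205.0 302.9 414.0 [409.9 266.1  18. ] ((205.00875854492188, 302.9596252441406), (23.52056884765625, 24.502113342285156), 46.36935806274414)
top 217.4 248.0 381.0 [527.7 242.   18. ] ((217.34750366210938, 247.9622039794922), (21.865142822265625, 22.288063049316406), 14.692611694335938)
top 205.7 196.6 359.5 [639.9 269.8  18. ] ((205.7221221923828, 196.5974884033203), (21.592355728149414, 21.706558227539062), 84.07695770263672)
red top ((92.38185119628906, 393.8710632324219), (5.6188764572143555, 71.3857192993164), 78.46537780761719) [240.7 449.8 135. ] [[232.5, 516.6, 135.0], [259.0, 385.4, 135.0], [248.8, 382.9, 135.0], [222.4, 514.0, 135.0]]
red top ((424.8155822753906, 214.47132873535156), (35.12786865234375, 25.80268669128418), 84.80557250976562) [ 582.9 -183.9  135. ] [[615.1, -156.3, 135.0], [619.8, -206.6, 135.0], [550.9, -211.3, 135.0], [546.3, -161.4, 135.0]]
scene 443.3 320.1 392.0 [640.7 270.8  18. ] ((443.3089294433594, 320.4250793457031), (19.45795440673828, 27.562519073486328), 124.8045654296875)
scene 420.3 280.9 314.5 [529.8 242.6  18. ] ((420.3572998046875, 281.0541076660156), (17.215909957885742, 24.243324279785156), 118.72836303710938)
scene 422.3 246.1 238.0 [410.2 265.8  18. ] ((422.5035095214844, 246.34396362304688), (14.30164623260498, 23.920351028442383), 104.98428344726562)
red scene ((211.5, 252.0), (18.0, 27.0), 90.0) [ 577.5 -184.2  135. ] [[550.3, -216.9, 135.0], [549.4, -163.1, 135.0], [603.4, -153.2, 135.0], [604.2, -204.3, 135.0]]
```

View pics/c1.png

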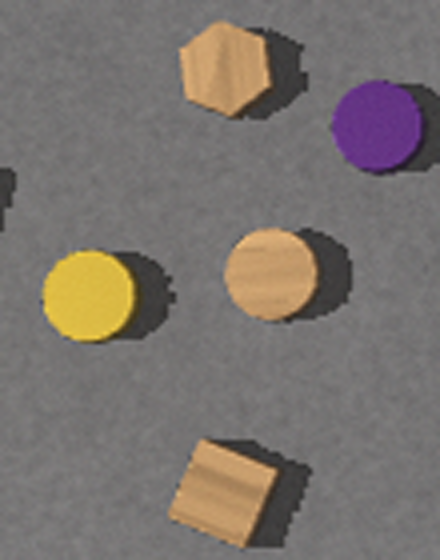

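View pics/c2.png

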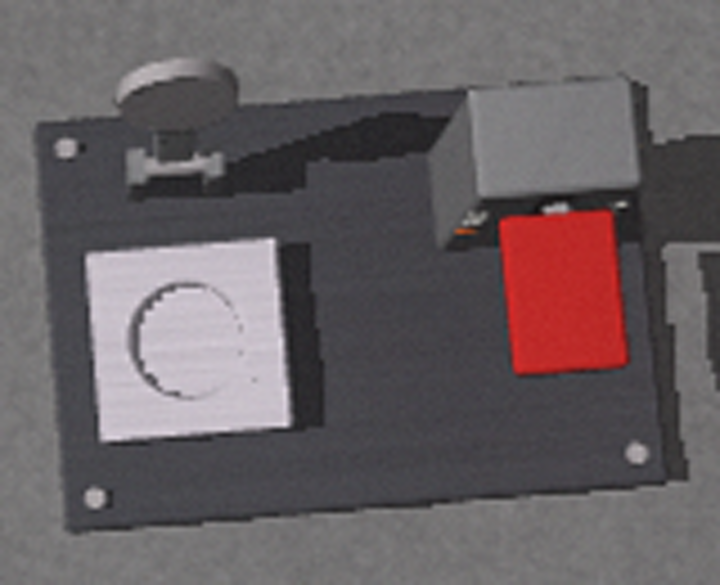

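Run:
```python
from h import *
im=cv2.imread("pics/top0.png");h=cv2.cvtColor(im,cv2.COLOR_BGR2HSV)
m=np.zeros(im.shape[:2],np.uint8);m[195:256,312:372]=cv2.inRange(h,(0,0,140),(180,40,255))[195:256,312:372]
for c in blobs(m,800):
    R=cv2.minAreaRect(c);B=np.array([onz("top",*p,35) for p in cv2.boxPoints(R)])
    print("die",R[0],onz("top",*R[0],35).round(1),B.round(1).tolist(),[np.linalg.norm(B[i]-B[i-1]).round(1) for i in range(4)],
     [np.degrees(np.arctan2(*(B[i]-B[i-1])[[1,0]])).round(1) for i in range(4)])
g=cv2.inRange(h,(0,0,0),(180,255,999))
# base plate screws (crop px)
for u,v in((65,148),(95,498),(637,453)): print(onz("top",300+u/4.5,150+v/4.5,16).round(1))
# die from paddle
for yaw in np.radians([4,-4]):
    R=np.array([[np.cos(yaw),-np.sin(yaw)],[np.sin(yaw),np.cos(yaw)]])
    print(np.array([582.9,-183.9])+R@[5,160])
# scene die
im=cv2.imread("pics/scene0.png");h=cv2.cvtColor(im,cv2.COLOR_BGR2HSV)
print([proj("scene",p).round(1) for p in([565,-20,35],[574,-23,35])],[proj("top",p).round(1) for p in([565,-20,35],[574,-23,35])])
cv2.imwrite("pics/c3.png",cv2.resize(im[230:350,170:340],None,fx=4.5,fy=4.5,interpolation=2))
```

```text
die (341.33453369140625, 225.01382446289062) [575.4 -24.7  35. ] [[616.5, 24.0, 35.0], [624.1, -66.3, 35.0], [534.6, -73.1, 35.0], [527.1, 16.5, 35.0]] [np.float64(89.7), np.float64(90.6), np.float64(89.7), np.float64(89.9)] [np.float64(4.8), np.float64(-85.2), np.float64(-175.7), np.float64(94.8)]
[670.6  33.   16. ]
[500.5  18.4  16. ]
[ 522.2 -241.1   16. ]
[576.72678445 -23.94096959]
[599.04885605 -24.63853433]
[array([298.3, 285.4]), array([296.6, 288.4])] [array([339.1, 229.8]), array([340.5, 225.6])]
```

View pics/c3.png

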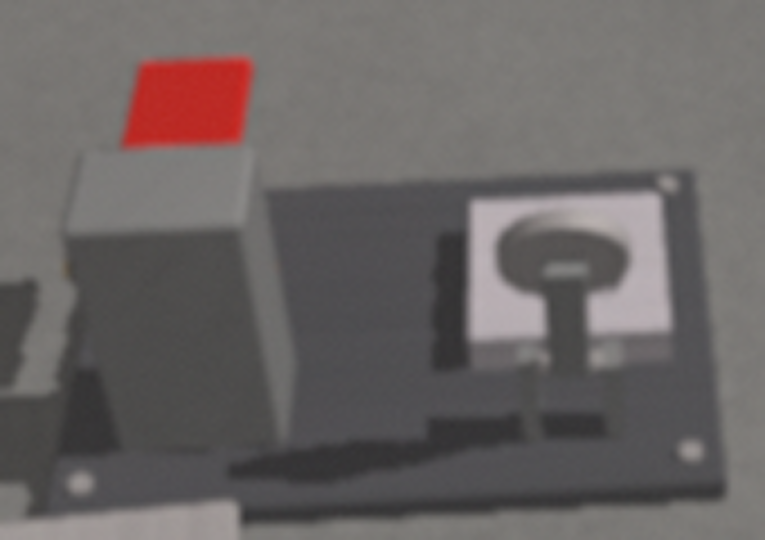

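The crop confirms a plain beech disc, clear of its neighbours. The measured points are:
- **Disc:** about (527.5, 242).
- **Die:** (575.3, -24.5). The block measures 90 mm as given, and the paddle-derived centre agrees to 1 mm.
- **Press:** yaw about +4.8°.

I'll start moving with the jaws along press y (turn +25°).

```bash
python3 -m inch '[3.5,-2.5,0,0,0,5,0.4, 7,-5,0,0,0,10,0.4, 10.5,-7.5,0,0,0,15,0.4, 14,-10,0,0,0,20,0.4, 17.5,-12.5,-1,0,0,25,0.4]'
python3 -m inch '[3.5,-2.5,-2,0,0,0,0.4, 7,-5,-4,0,0,0,0.4, 10.5,-7.5,-6,0,0,0,0.4, 14,-10,-8,0,0,0,0.4, 17.2,-12.6,-10,0,0,0,0.4]'
python3 -m inch '[0,0,0,0,0,0,0.4, 0,0,0,0,0,0,0.4, 0,0,0,0,0,0,0.4, 0,0,0,0,0,0,0.4, 0,0,0,0,0,0,0.4]'
```

```text
time: 0.6
tool_pos: [357.3, 366.7, 216.8]
tcp_rot: [-3.141, 0.002, -3.053]
contact_force: [0.4, 0.6, 0.5]
grip_width: 64.7
time: 1.1
tool_pos: [530.6, 239.4, 115.7]
tcp_rot: [-3.141, 0.001, -3.053]
contact_force: [-0.0, 1.4, 0.6]
grip_width: 64.1
time: 1.6
tool_pos: [530.1, 240.5, 116.5]
tcp_rot: [3.141, 0.002, -3.052]
contact_force: [-0.6, -0.4, 0.6]
grip_width: 64.2
```

```bash
python3 -m inch '[-0.3,0.15,-2.5,0,0,0,0.4, -0.3,0.15,-5,0,0,0,0.4, -0.3,0.15,-7,0,0,0,0.4, -0.3,0.15,-8.2,0,0,0,0.4, -0.3,0.15,-8.2,0,0,0,0.4]'
python3 - <<'E'
from h import *
im=bot.capture("top");cv2.imwrite("pics/t2.png",cv2.resize(im[160:340,120:320,::-1],None,fx=3.3,fy=3.3,interpolation=2))
im=bot.capture("scene");cv2.imwrite("pics/s2.png",cv2.resize(im[200:350,340:530,::-1],None,fx=4,fy=4,interpolation=2))
print(bot.get_obs()["tool_pos"])
E
```

```text
time: 2.1
tool_pos: [526.0, 242.1, 33.4]
tcp_rot: [-3.141, -0.0, -3.051]
contact_force: [0.5, -0.0, -0.7]
grip_width: 64.3
[527.46773752 242.35443453  35.24371525]
```

View pics/t2.png

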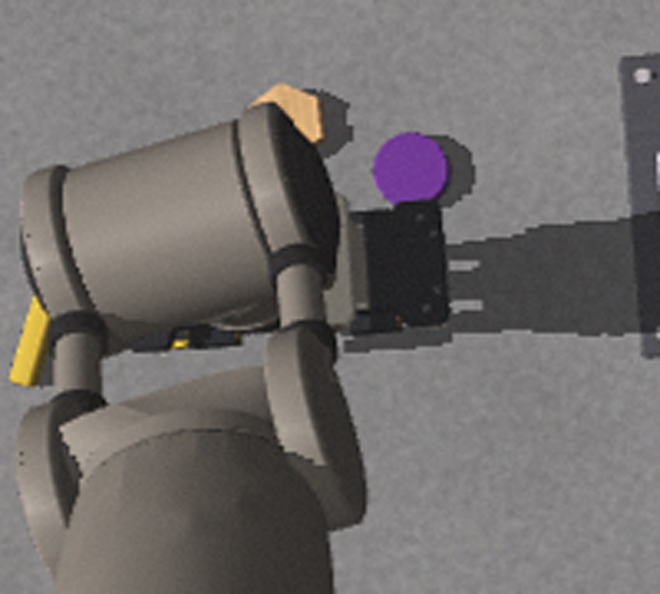

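View pics/s2.png

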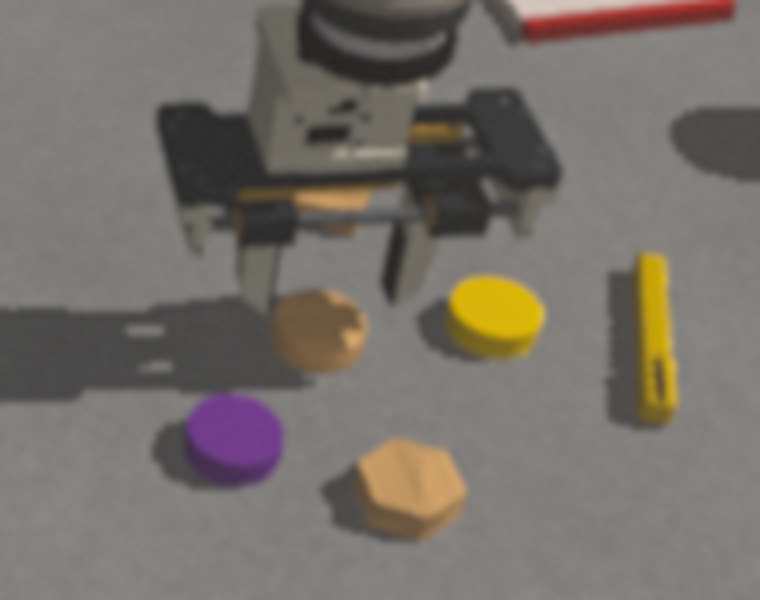

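The fingers straddle the disc and are well clear of yellow, purple, hex and highlighter. I'll lower to z≈9 so that only the upper half is gripped, then close.

```bash
python3 -m inch '[0,0,-1.2,0,0,0,0.4, 0,0,-2.6,0,0,0,0.4, 0,0,-2.6,0,0,0,0.4, 0,0,-2.6,0,0,0,0.4, 0,0,-2.6,0,0,0,0.4]'
python3 - <<'E'
from h import *
print(bot.get_obs()["tool_pos"])
E
```

```text
time: 2.7
tool_pos: [527.7, 242.4, 9.4]
tcp_rot: [3.141, 0.004, -3.051]
contact_force: [0.3, 0.5, -0.5]
grip_width: 64.3
[527.69224423 242.39421409   9.38806281]
```

```bash
python3 -m inch '[0,0,0,0,0,0,-1, 0,0,0,0,0,0,-1, 0,0,0,0,0,0,-1, 0,0,0,0,0,0,-1, 0,0,0,0,0,0,-1]'
python3 -m inch '[0,0,0,0,0,0,-1, 0,0,1.5,0,0,0,-1, 0,0,4,0,0,0,-1, 0,0,8,0,0,0,-1, 0,0,8,0,0,0,-1]'
python3 - <<'E'
from h import *
im=bot.capture("scene");cv2.imwrite("pics/s3.png",cv2.resize(im[170:340,340:530,::-1],None,fx=3.5,fy=3.5,interpolation=2))
print(bot.get_obs()["tool_pos"])
E
```

```text
time: 3.2
tool_pos: [527.9, 242.5, 9.7]
tcp_rot: [3.141, 0.004, -3.051]
contact_force: [-0.9, -1.1, 3.0]
grip_width: 49.1
time: 3.7
tool_pos: [530.8, 243.4, 94.6]
tcp_rot: [3.139, 0.013, -3.051]
contact_force: [-0.1, 0.2, -0.0]
grip_width: 49.1
[529.4330583  243.00424867  92.18589167]
```

View pics/s3.png

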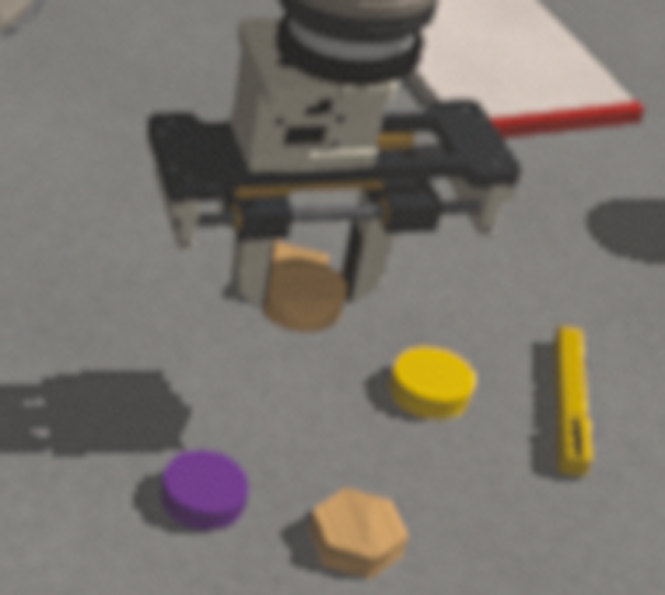

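The disc is held level and nothing else moved. Next is the transfer to above the die.

```bash
python3 -m inch '[0.8,-4.5,0,0,0,0,-1, 1.6,-9,0,0,0,0,-1, 2.4,-13.5,0,0,0,0,-1, 3.2,-18,0,0,0,0,-1, 4,-22,0,0,0,0,-1]'
python3 -m inch '[0,0,0,0,0,0,-1, 0,-2,0,0,0,0,-1, 0.4,-4.5,0,0,0,0,-1, 0.4,-4.5,0,0,0,0,-1, 0.4,-4.5,0,0,0,0,-1]'
python3 -m inch '[0,0,0,0,0,0,-1, 0,0,0,0,0,0,-1, 0,0,0,0,0,0,-1, 0,0,0,0,0,0,-1, 0,0,0,0,0,0,-1]'
python3 - <<'E'
from h import *
print(bot.get_obs()["tool_pos"],bot.get_obs()["tcp_rot"])
im=bot.capture("scene");cv2.imwrite("pics/s4.png",cv2.resize(im[180:350,170:360,::-1],None,fx=3.5,fy=3.5,interpolation=2))
E
```

```text
time: 4.25
tool_pos: [568.6, 20.9, 90.7]
tcp_rot: [3.14, 0.007, -3.052]
contact_force: [0.5, -0.2, 0.1]
grip_width: 48.9
time: 4.75
tool_pos: [571.9, -23.6, 89.7]
tcp_rot: [3.139, 0.005, -3.053]
contact_force: [-0.6, -0.5, 0.1]
grip_width: 49.1
time: 5.25
tool_pos: [571.9, -23.3, 89.7]
tcp_rot: [3.139, 0.005, -3.052]
contact_force: [0.1, -0.0, -0.2]
grip_width: 48.5
[571.87608338 -23.31102895  89.70729722] [ 3.13863045  0.00519389 -3.05217815]
```

View pics/s4.png

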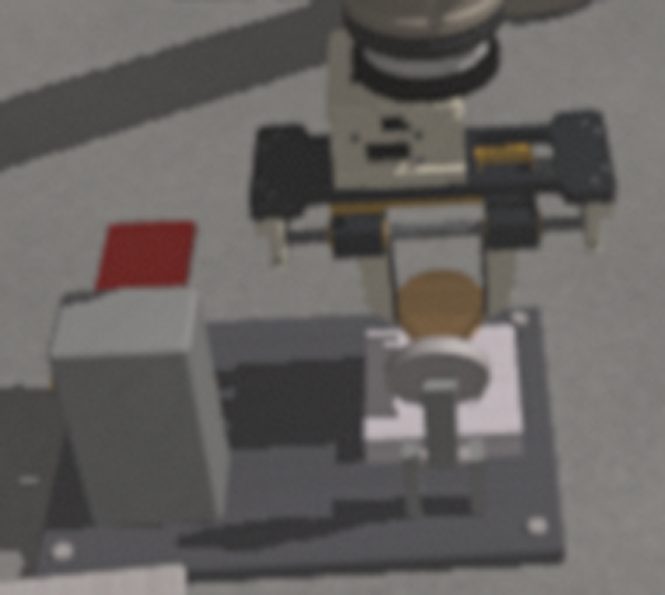

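```bash
python3 -m inch '[0.35,-0.1,-1.5,0,0,0,-1, 0.35,-0.1,-3,0,0,0,-1, 0.35,-0.1,-4.2,0,0,0,-1, 0.35,-0.1,-4.2,0,0,0,-1, 0.35,-0.1,-4.2,0,0,0,-1]'
python3 - <<'E'
from h import *
print(bot.get_obs()["tool_pos"],bot.get_obs()["tcp_rot"])
im=bot.capture("scene");cv2.imwrite("pics/s5.png",cv2.resize(im[240:340,240:350,::-1],None,fx=6,fy=6,interpolation=2))
im=bot.capture("top");cv2.imwrite("pics/t5.png",cv2.resize(im[160:280,290:460,::-1],None,fx=4.5,fy=4.5,interpolation=2))
E
```

```text
time: 5.8
tool_pos: [575.3, -24.4, 47.2]
tcp_rot: [3.138, 0.004, -3.052]
contact_force: [-1.3, 0.3, -0.9]
grip_width: 48.6
[575.27399103 -24.43797576  47.24955864] [ 3.13840081  0.00435178 -3.05243381]
```

View pics/s5.png

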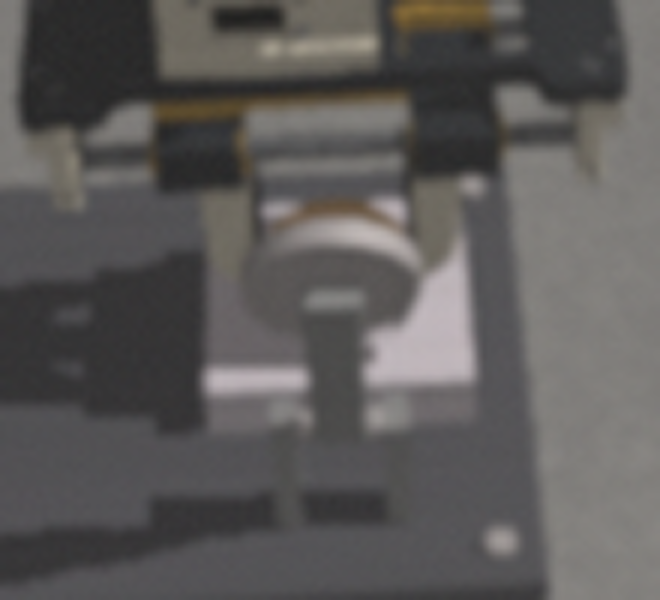

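View pics/t5.png

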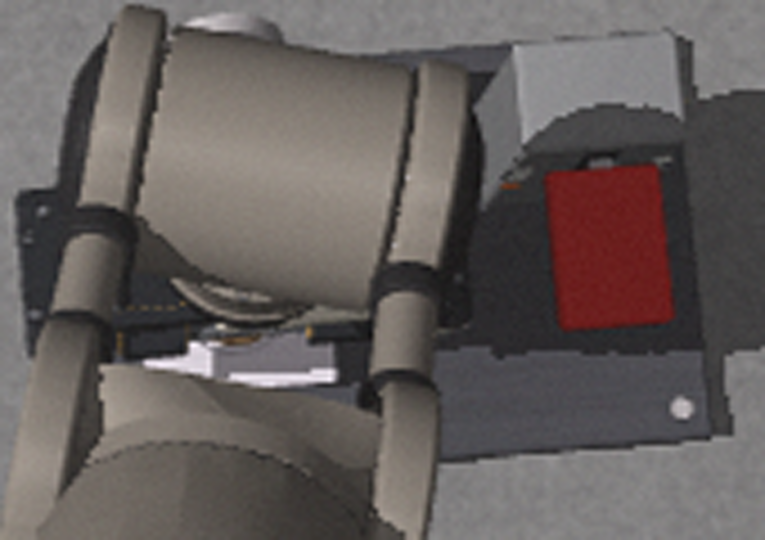

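The views are occluded here, but the pose matches the die measurement. I'll lower gently and watch the force.

```bash
python3 -m inch '[0,0,-0.15,0,0,0,-1, 0,0,-0.3,0,0,0,-1, 0,0,-0.45,0,0,0,-1, 0,0,-0.5,0,0,0,-1, 0,0,-0.5,0,0,0,-1]'
python3 -m inch '[0,0,-0.1,0,0,0,-1, 0,0,-0.15,0,0,0,-1, 0,0,-0.2,0,0,0,-1, 0,0,-0.25,0,0,0,-1, 0,0,-0.25,0,0,0,-1]'
python3 - <<'E'
from h import *
print(bot.get_obs()["tool_pos"],bot.get_obs()["tcp_rot"])
E
```

```text
time: 6.4
tool_pos: [575.7, -24.5, 43.1]
tcp_rot: [3.139, 0.006, -3.052]
contact_force: [-0.4, -0.4, -0.4]
grip_width: 49.1
time: 6.9
tool_pos: [575.7, -24.5, 40.5]
tcp_rot: [3.139, 0.006, -3.052]
contact_force: [-0.4, 0.4, 0.1]
grip_width: 49.2
[575.72648326 -24.49025549  40.5110827 ] [ 3.13878091  0.00589695 -3.05243949]
```

No contact, and the disc bottom at about 31 mm is already below the 35 mm rim, so it has entered the pocket. I'll go down 1.5 mm more, then release.

```bash
python3 -m inch '[0,0,-0.05,0,0,0,-1, 0,0,-0.1,0,0,0,-1, 0,0,-0.15,0,0,0,-1, 0,0,-0.15,0,0,0,-1, 0,0,-0.15,0,0,0,-1]'
python3 -m inch '[0,0,0,0,0,0,-0.1, 0,0,0,0,0,0,0.1, 0,0,0,0,0,0,0.3, 0,0,0,0,0,0,0.3, 0,0,0,0,0,0,0.3]'
```

```text
time: 7.4
tool_pos: [575.7, -24.5, 39.0]
tcp_rot: [3.139, 0.006, -3.052]
contact_force: [-0.2, -0.4, -0.2]
grip_width: 48.6
time: 7.9
tool_pos: [575.8, -24.5, 39.0]
tcp_rot: [3.139, 0.006, -3.052]
contact_force: [0.5, -0.6, 1.0]
grip_width: 59.4
```

```bash
python3 -m inch '[0,0,1,0,0,0,0.3, 0,0,3,0,0,0,0.3, 0,0,6,0,0,0,0.3, 0,0,10,0,0,0,0.3, 0,0,14,0,0,0,0.3]'
python3 -m inch '[-4,4,1,0,0,0,0.3, -8,7,1,0,0,0,0.3, -12,9,1,0,0,0,0.3, -15,12,1,0,0,0,0.3, -15,12,1,0,0,0,0.3]'
python3 - <<'E'
from h import *
print(bot.get_obs()["tool_pos"],bot.get_obs()["tcp_rot"])
im=bot.capture("top");cv2.imwrite("pics/t6f.png",im[:,:,::-1]);cv2.imwrite("pics/t6.png",cv2.resize(im[160:280,290:460,::-1],None,fx=4.5,fy=4.5,interpolation=2))
im=bot.capture("scene");cv2.imwrite("pics/s6f.png",im[:,:,::-1]);cv2.imwrite("pics/s6.png",cv2.resize(im[220:350,170:350,::-1],None,fx=4,fy=4,interpolation=2))
E
```

```text
time: 8.4
tool_pos: [575.4, -24.4, 181.0]
tcp_rot: [3.139, 0.006, -3.052]
contact_force: [1.1, -0.2, -0.4]
grip_width: 59.5
time: 8.9
tool_pos: [421.3, 98.1, 191.9]
tcp_rot: [3.138, 0.005, -3.049]
contact_force: [0.2, 0.5, 0.7]
grip_width: 59.7
[421.34527593  98.11675506 191.92133336] [ 3.13769207  0.00454175 -3.04914751]
```

View pics/t6.png

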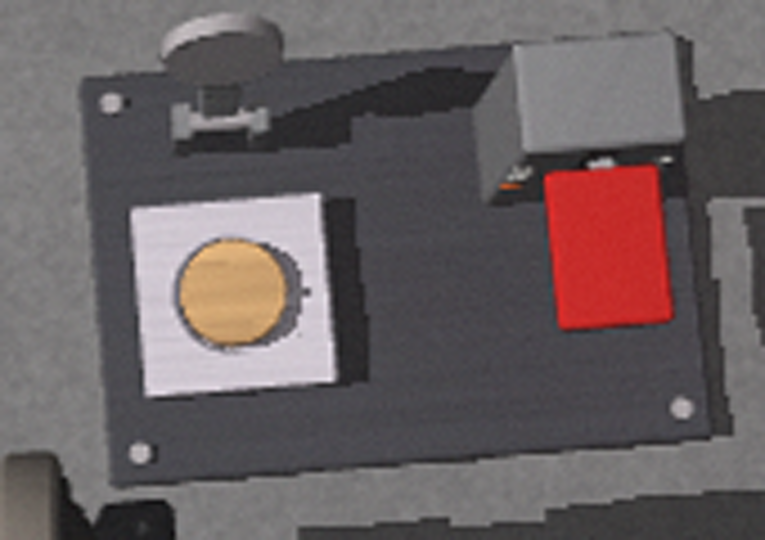

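View pics/s6.png

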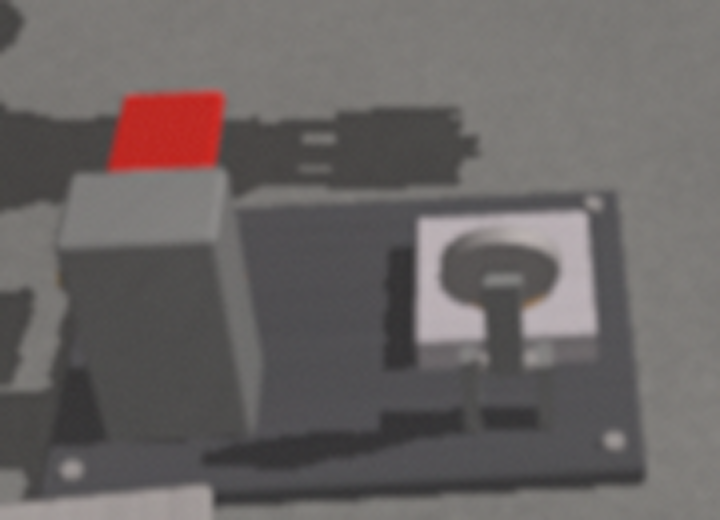

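Run:
```python
from h import *
im=cv2.imread("pics/t6f.png");h=cv2.cvtColor(im,cv2.COLOR_BGR2HSV)
m=cv2.inRange(h,(8,70,120),(22,190,255))
for c in blobs(m,300):
    e=cv2.fitEllipse(c);print(np.round(e[0],1),np.round(e[1],1),onz("top",*e[0],18).round(1),onz("top",*e[0],47).round(1))
w=np.zeros(im.shape[:2],np.uint8);w[195:256,312:372]=cv2.inRange(h,(0,0,140),(180,40,255))[195:256,312:372]
c=max(blobs(w,800),key=cv2.contourArea);R=cv2.minAreaRect(c);print("die",onz("top",*R[0],35).round(1),R)
```

```text
[341.4 224.4] [22.6 23. ] [579.  -25.6  18. ] [575.1 -24.5  47. ]
[205.8 196.6] [21.6 21.8] [639.9 269.4  18. ] [634.5 263.   47. ]
[251.7  97.8] [ 43.2 105.9] [861.8 172.5  18. ] [850.9 168.6  47. ]
die [575.4 -24.7  35. ] ((341.33453369140625, 225.0137939453125), (41.937965393066406, 42.35319519042969), 85.2363510131836)
```

The seated disc measures (575.1,-24.5) at its top height of 47 mm, against die centre (575.4,-24.7), so it is home and centred. The lever is still up. I'll shut the fingers and move over the front part of the paddle, target about (568,-185), to keep the gripper body clear of the column.

```bash
python3 -m inch '[2.4,-4.2,0,0,0,0,-1, 4.8,-8.4,0,0,0,0,-1, 7.2,-12.6,0,0,0,0,-1, 9.6,-16.8,0,0,0,0,-1, 12,-21,0,0,0,0,-1]'
python3 -m inch '[1.3,-3.6,0,0,0,0,-1, 2.6,-7.2,0,0,0,0,-1, 2.6,-7.2,0,0,0,0,-1, 2.6,-7.2,0,0,0,0,-1, 2.6,-7.2,0,0,0,0,-1]'
python3 - <<'E'
from h import *
print(bot.get_obs()["tool_pos"],bot.get_obs()["tcp_rot"])
im=bot.capture("scene");cv2.imwrite("pics/s7.png",cv2.resize(im[120:350,150:350,::-1],None,fx=2.6,fy=2.6,interpolation=2))
E
```

```text
time: 9.5
tool_pos: [546.9, -117.4, 192.3]
tcp_rot: [3.14, 0.009, -3.052]
contact_force: [0.1, 0.6, 1.5]
grip_width: 24.1
time: 10.0
tool_pos: [572.7, -189.2, 192.1]
tcp_rot: [3.139, 0.008, -3.052]
contact_force: [0.3, 0.8, -0.3]
grip_width: 0.2
[ 572.67926128 -189.21615961  192.10286923] [ 3.13910834  0.00837133 -3.05231974]
```

View pics/s7.png

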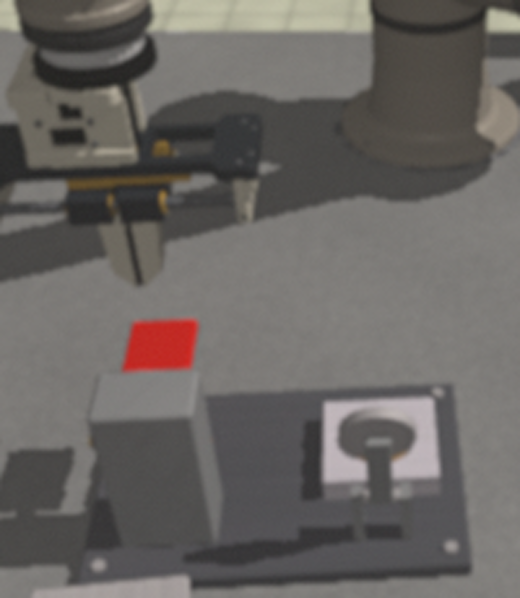

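```bash
python3 -m inch '[-0.3,0.2,-1.5,0,0,0,-1, -0.6,0.4,-3,0,0,0,-1, -0.6,0.4,-4.5,0,0,0,-1, -0.6,0.4,-5,0,0,0,-1, -0.6,0.4,-5,0,0,0,-1]'
python3 -m inch '[0,0,-0.4,0,0,0,-1, 0,0,-0.8,0,0,0,-1, 0,0,-1.2,0,0,0,-1, 0,0,-1.6,0,0,0,-1, 0,0,-1.6,0,0,0,-1]'
python3 - <<'E'
from h import *
print(bot.get_obs()["tool_pos"],bot.get_obs()["tcp_rot"])
im=bot.capture("scene");cv2.imwrite("pics/s8.png",cv2.resize(im[150:350,150:350,::-1],None,fx=3,fy=3,interpolation=2))
E
```

```text
time: 10.55
tool_pos: [566.5, -183.9, 142.1]
tcp_rot: [3.139, 0.008, -3.05]
contact_force: [0.3, 0.5, -0.3]
grip_width: 0.5
time: 11.05
tool_pos: [567.0, -183.9, 126.9]
tcp_rot: [3.139, 0.009, -3.05]
contact_force: [0.4, 1.0, 6.5]
grip_width: 0.5
[ 567.01353191 -183.86673814  126.92217686] [ 3.13927483  0.00943837 -3.05048664]
```

View pics/s8.png

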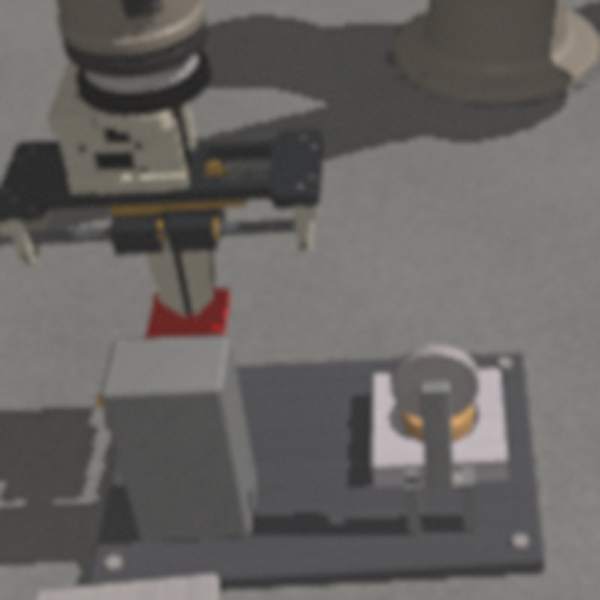

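The fingers are on the paddle with a 6.5 N push and about 8 mm of travel, and the platen has begun to swing. I'll continue down.

```bash
python3 -m inch '[0,0,-0.5,0,0,0,-1, 0,0,-1,0,0,0,-1, 0,0,-1.5,0,0,0,-1, 0,0,-2,0,0,0,-1, 0,0,-2.5,0,0,0,-1]'
python3 -m inch '[0,0,-0.5,0,0,0,-1, 0,0,-1,0,0,0,-1, 0,0,-1.5,0,0,0,-1, 0,0,-1.7,0,0,0,-1, 0,0,-1.7,0,0,0,-1]'
```

```text
time: 11.6
tool_pos: [567.2, -183.9, 103.2]
tcp_rot: [3.14, 0.01, -3.05]
contact_force: [-2.9, 0.4, 6.2]
grip_width: 0.7
time: 12.1
tool_pos: [567.2, -183.9, 87.0]
tcp_rot: [3.14, 0.011, -3.05]
contact_force: [-2.6, 1.2, 6.6]
grip_width: 0.8
```

```bash
python3 -m inch '[0,0,-0.2,0,0,0,-1, 0,0,-0.4,0,0,0,-1, 0,0,-0.5,0,0,0,-1, 0,0,-0.6,0,0,0,-1, 0,0,-0.6,0,0,0,-1]'
python3 - <<'E'
from h import *
print(bot.get_obs()["tool_pos"],bot.get_obs()["contact_force"])
im=bot.capture("scene");cv2.imwrite("pics/s9.png",cv2.resize(im[150:350,150:350,::-1],None,fx=3,fy=3,interpolation=2))
E
```

```text
time: 12.6
tool_pos: [567.2, -183.9, 82.2]
tcp_rot: [3.141, 0.011, -3.05]
contact_force: [-3.4, 0.9, 9.2]
grip_width: 0.7
[ 567.17157869 -183.9212568    82.17879023] [-3.44821066  0.92123207  9.17392605]
```

View pics/s9.png

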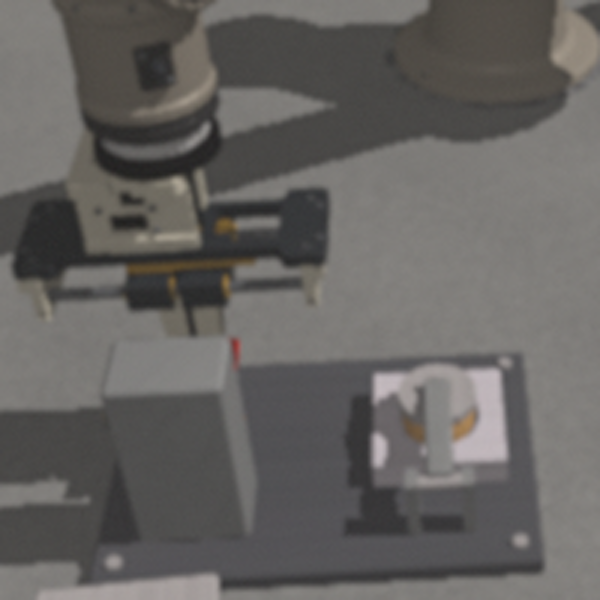

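The platen is nearly flat. Travel is about 53 mm by the TCP height. I'll push in small steps until the force shows the stop.

```bash
python3 -m inch '[0,0,-0.1,0,0,0,-1, 0,0,-0.15,0,0,0,-1, 0,0,-0.2,0,0,0,-1, 0,0,-0.2,0,0,0,-1, 0,0,-0.2,0,0,0,-1]'
python3 -m inch '[0,0,-0.05,0,0,0,-1, 0,0,-0.1,0,0,0,-1, 0,0,-0.15,0,0,0,-1, 0,0,-0.15,0,0,0,-1, 0,0,-0.15,0,0,0,-1]'
```

```text
time: 13.15
tool_pos: [567.2, -183.9, 81.6]
tcp_rot: [3.141, 0.012, -3.05]
contact_force: [-5.0, 1.6, 9.8]
grip_width: 0.1
time: 13.65
tool_pos: [567.2, -183.9, 81.5]
tcp_rot: [3.141, 0.012, -3.05]
contact_force: [-3.1, 0.9, 9.4]
grip_width: 0.1
```

```bash
python3 -m inch '[0,0,-0.15,0,0,0,-1, 0,0,-0.2,0,0,0,-1, 0,0,-0.25,0,0,0,-1, 0,0,-0.3,0,0,0,-1, 0,0,-0.3,0,0,0,-1]'
python3 -m inch '[0,0,-0.15,0,0,0,-1, 0,0,-0.2,0,0,0,-1, 0,0,-0.25,0,0,0,-1, 0,0,-0.3,0,0,0,-1, 0,0,-0.3,0,0,0,-1]'
```

```text
time: 14.15
tool_pos: [567.2, -183.9, 81.0]
tcp_rot: [-3.141, 0.013, -3.05]
contact_force: [-6.0, 2.4, 16.9]
grip_width: 0.4
time: 14.65
tool_pos: [567.2, -183.9, 80.9]
tcp_rot: [-3.14, 0.015, -3.05]
contact_force: [-8.2, 4.0, 20.0]
grip_width: 0.3
```

The force is rising sharply at z≈81, so the lever is at the bottom, with about 54 mm of travel. I'll hold there for over 2 s.

```bash
for i in 1; do python3 -m inch '[0,0,-0.25,0,0,0,-1, 0,0,-0.25,0,0,0,-1, 0,0,-0.25,0,0,0,-1, 0,0,-0.25,0,0,0,-1, 0,0,-0.25,0,0,0,-1]'; done
python3 -m inch '[0,0,-0.25,0,0,0,-1, 0,0,-0.25,0,0,0,-1, 0,0,-0.25,0,0,0,-1, 0,0,-0.25,0,0,0,-1, 0,0,-0.25,0,0,0,-1]'
python3 -m inch '[0,0,-0.25,0,0,0,-1, 0,0,-0.25,0,0,0,-1, 0,0,-0.25,0,0,0,-1, 0,0,-0.25,0,0,0,-1, 0,0,-0.25,0,0,0,-1]'
python3 -m inch '[0,0,-0.25,0,0,0,-1, 0,0,-0.25,0,0,0,-1, 0,0,-0.25,0,0,0,-1, 0,0,-0.25,0,0,0,-1, 0,0,-0.25,0,0,0,-1]'
python3 -m inch '[0,0,-0.25,0,0,0,-1, 0,0,-0.25,0,0,0,-1, 0,0,-0.25,0,0,0,-1, 0,0,-0.25,0,0,0,-1, 0,0,-0.25,0,0,0,-1]'
python3 -m inch '[0,0,-0.25,0,0,0,-1, 0,0,-0.25,0,0,0,-1, 0,0,-0.25,0,0,0,-1, 0,0,-0.25,0,0,0,-1, 0,0,-0.25,0,0,0,-1]'
python3 - <<'E'
from h import *
print(bot.get_obs()["tool_pos"],bot.get_obs()["contact_force"])
im=bot.capture("scene");cv2.imwrite("pics/s10.png",cv2.resize(im[230:350,190:350,::-1],None,fx=4.5,fy=4.5,interpolation=2))
im=bot.capture("top");cv2.imwrite("pics/t10.png",im[:,:,::-1])
E
```

```text
time: 15.15
tool_pos: [567.2, -184.0, 81.0]
tcp_rot: [-3.139, 0.016, -3.05]
contact_force: [-6.5, 2.9, 16.7]
grip_width: 0.5
time: 15.65
tool_pos: [567.2, -183.9, 81.0]
tcp_rot: [-3.139, 0.017, -3.049]
contact_force: [-7.5, 2.4, 17.1]
grip_width: 0.6
time: 16.15
tool_pos: [567.2, -184.0, 81.0]
tcp_rot: [-3.138, 0.018, -3.049]
contact_force: [-6.5, 3.3, 16.5]
grip_width: 0.6
time: 16.65
tool_pos: [567.2, -184.0, 81.0]
tcp_rot: [-3.137, 0.019, -3.049]
contact_force: [-6.2, 1.8, 16.7]
grip_width: 0.4
time: 17.15
tool_pos: [567.2, -184.0, 81.0]
tcp_rot: [-3.136, 0.02, -3.049]
contact_force: [-6.3, 2.0, 17.1]
grip_width: 0.6
time: 17.65
tool_pos: [567.2, -183.9, 81.0]
tcp_rot: [-3.135, 0.021, -3.049]
contact_force: [-6.9, 2.7, 17.2]
grip_width: 0.5
[ 567.20478754 -183.94198593   80.96062756] [-6.87078515  2.66192442 17.16333529]
```

View pics/s10.png

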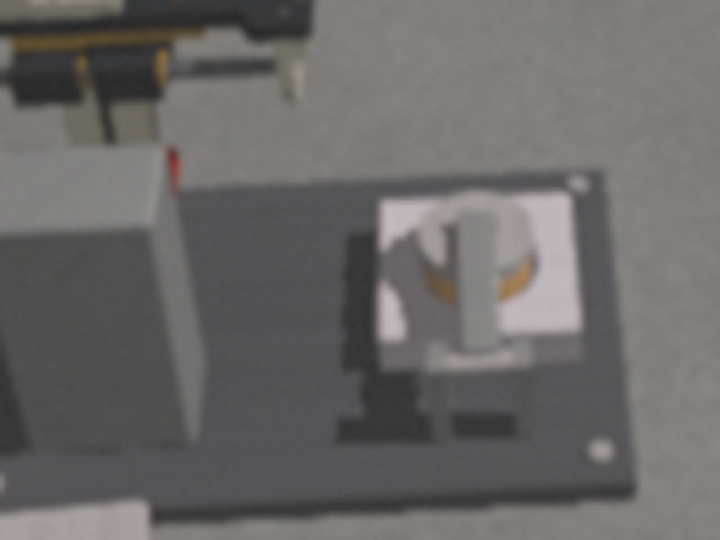

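View pics/t10.png

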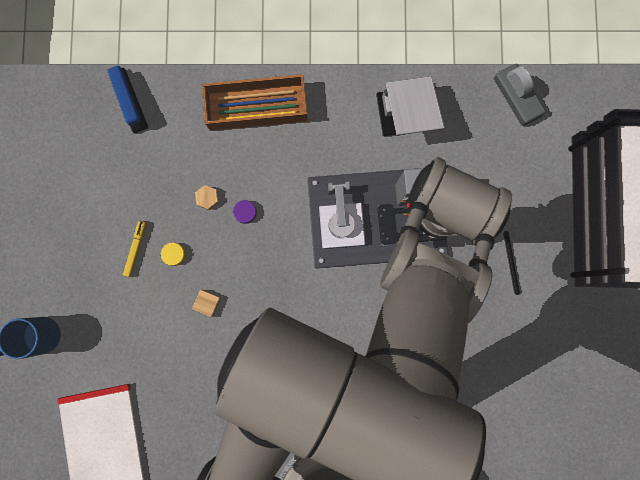

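The platen lies flat on the blank, the bystanders haven't moved, and the lever has been steady for over 3 s. I'm handing in now.

```bash
python3 -c "
from plant import bot
bot.close_job()
print(bot.get_obs()['tool_pos'],bot.get_obs()['contact_force'])"
```

```text
the job is handed in; nothing more can be done
the job is handed in; nothing more can be done
```

I placed the beech disc in the die pocket and let go of it with the lever still up. I then pressed the red lever down with the shut fingers to the bottom of its travel and handed the job in while still holding it there.

- **Seating:** after release the disc measured (575.1, -24.5) mm at its top height, against a die centre of (575.4, -24.7). That puts it within about 0.5 mm of centre.
- **Lever:** the TCP stayed steady at z = 81.0 mm, which is about 54 mm of travel. It pushed with about 17 N for just over 3 s up to the hand-in.
- **Platen and bystanders:** the last pictures show the platen flat on the blank and the square, hexagon, pen and highlighter in place by eye. The purple and yellow discs also look untouched.
- **Not measured directly:** lever travel is inferred from TCP height and the rise in push force at the stop. After hand-in no further state could be read, so I have no reading from the final second.
- **Disagreements:** the two cameras differed by about 2 mm on the disc's starting x; I used the top view, and the grasp held. A sideways force of about 7 N and a slow tool tilt of about 0.01 rad built up during the hold. Neither moved the lever.

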